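Put a small board under cover in the curing dish

ROBOT

A 6-joint arm with a two-finger parallel gripper is mounted at the origin on a cart in front of the work surface, level with it; the furniture and walls round the work are solid. World frame = base frame: x ahead of the robot, y to its left, z up, the work surface at z = 0. Lengths are in m, angles in rad, forces in N, time in s.
With the tool pointing down it reaches from about 0.3 to 0.775 m from the base axis. Payload 14.6 kg.
Tool frame: the origin (TCP) lies at the very end of the fingers, on their centre line; the grasp point (between the pads) lies 19 mm behind it; z points along the fingers, y is the line along which they close (so a half turn about z gives the same grasp; the last joint's range is limited). The gripper opens to 94 mm and grips with 3 to 60 N. Pads are 16 mm wide; open, the fingers measure 119 mm over their backs; the gripper's body (75 mm by 177 mm) begins 78 mm behind the grasp point.
Start: joints at [1.081, 0.3, 1.521, -0, 1.321, -0.067], TCP at [0.226, 0.502, 0.205] pointing down, gripper open.
Joint ranges: [-3.03, 3.03], [-0.79, 2.21], [0.23, 2.52], [-1.04, 4.18], [0, 3.07], [-2.55, 2.55]. Speed limits (rad/s): [2.22, 2.22, 2.57, 3.14, 3.14, 3.14].

INTERFACE

Orientations are given as [roll, pitch, yaw] about the fixed x, y, z axes, in that order (R = Rz(yaw) Ry(pitch) Rx(roll)).
In Python, from station import * gives the robot as it stands.
- The arm moves only by the tool jog_arm, never from a script. Its argument "rows" is a list of rows, each a list of 3 entries, a list of its own where there are three numbers: the shift along the tool's x, y, z in m, then the turn about the tool's z in degrees, then the finger opening in m, from 0 to 0.094. A call has 1 to 12 rows; each row shifts and turns the commanded pose from where the row before left it, along the tool's axes as they then stand; what a row does not reach is not made up. A row lasts 1/12 s, in which the tool goes at most 41.7 mm and 7.16 degrees, less where a joint would pass 70% of its speed; a pose out of reach is approached as far as the arm can. A call is refused whole if a number of a shift passes 0.0417 or a number of a turn 7.16, either way. A call with a gripper value outside its range is refused whole. The fingers move at their own pace and stop on an object; "squeeze" is the grip in N (left out, the last holds). Time passes only in rows, so rows that do not move let the fingers close. It gives the time, the measured TCP pose, the force, the opening and the grip force at its end, in the units of the state.
- get_obs(): the state, without advancing time (a new reading comes with each control period).
- camera(name): name is "scene" or "top" or "wrist"; returns a dict with "image" (420x560x3 uint8, red, green, blue), "range_z" (420x560 float32, m along the optical axis (not along the pixel's ray), 0 where there is no reading), "K" (3x3 intrinsics, pixels), "k1" (the pictures are not rectified: a ray, as slopes to the right and down, at radius r is drawn at 1 + k1 r^2 times it, then the intrinsics apply), "world_from_camera" (4x4, takes a point from camera to world coordinates); the wrist camera has in their place "T_tool_cam" (4x4, takes a point from camera to tool coordinates, whose origin is the TCP and whose axes are the flange's). Camera axes: x right, y up, looking along -z (the intrinsics and any distortion apply to the point x, -y, -z); pixel columns grow to the right and rows downward; lengths in m; the calibration is good to about 2 mm. A picture is of the moment at which its call begins: read the wrist's pose just before it.
- hand_in(): hands the job in; it is judged then, once.
Trained networks look in a picture, given as the dict that the camera call returned (one of the last four; its "shot" number tells which), for a name from the list of things; names that differ only in an ending like _2 or _b are one class to them, and where a whole thing is asked for, a point or a joint stands for the part that bears it (a point fixed in the world has none). Each returns a list of dicts, best first, with "p" (0 to 1); they miss things now and then, are a little off and sometimes report something else, mostly with a low value. They report only what shows in the picture. A call takes as long as a camera call.
- search_frame(label, picture): "at" ([column, row] as shares, 0 to 1, of the picture: columns of its width, rows of its height, amid what is visible of it).
- spot_point(label, picture): "at" ([column, row] as shares, 0 to 1, of the picture: columns of its width, rows of its height: a listed point, or the origin of a listed thing).
The state is a dict: "time_s": time; "qpos": joint angles; "joint_vel": joint speeds; "tau": joint torques, N m; "ee_pos": TCP position; "eef_rot": TCP orientation; "force": force on the tool from outside, world axes, zero at the start; "moment": the same for the moment, N m; "grip_width": finger opening in m; "grip_force": force on a finger pad.
Only numpy, scipy, OpenCV 4.12 (cv2) and the standard library are available. Lean on these libraries where they do the work, as an engineer would, in place of code of your own. Each camera call takes 0.05 s, during which the arm holds its last target. There are 200 camera calls.

TASK

Put the smaller green circuit board under cover in the round metal dish. Take the lid by the upright tab at its edge and raise that edge first, the far edge still resting on the dish, then lift the lid off, lay it flat on the bench beside the dish and let go. Lay the board flat in the middle of the dish, then take the lid by its centre knob and lower it back on, centred and fully down, keeping hold until it is down; leave everything else where it is.

Things in the scene. Friction and masses are not known exactly. Their poses are not given: they have to be found in the camera images.
- dish: round shallow open metal dish fixed to the bench, 150 mm outside diameter, 142 mm inside, 26 mm high, floor 5 mm thick; origin: centre of its underside, on the bench; z up. The bench just right of the dish (centres about 195 mm apart, 0.535 m ahead of the robot) is clear for the lid
- lid_knob: round upright black knob at the centre of the metal lid, 30 mm diameter, 34 mm high; origin: its centre, on the lid's axis, 17 mm above the lid's flat top, 30 mm above its skirt's lower edge (30 mm over the bench when the lid lies on it, 47 mm when seated on the dish). z: the lid's axis, up when level; x points from the tab to the far edge
- lid: the round metal lid, about 0.15 kg, 166 mm across, top 4 mm thick, skirt 9 mm deep below the top and 158 mm inside (4 mm of play all round the dish); origin: centre of its skirt's lower edge, 17 mm above the bench when seated on the dish. At the start it is seated on the dish, level. Only tab and knob stand up from it
- lid_tab: the upright black tab near the edge of the lid, a fin 26 mm long (towards the knob, its x), 12 mm thick (its y, the width to grip), 34 mm high, standing on the lid's top; origin: its centre, 64 mm from the knob's axis, 17 mm above the lid's top. Starts on the robot's side of the lid, within 0.6 rad
- lid_far (a point): point on the underside of the lid's top above the dish's rim, opposite the tab, 77 mm from the lid's axis (141 mm from the tab); 26 mm above the bench when the lid is seated; the lid pivots about here when it is raised edge first (up to about 0.35 rad before its skirt meets the dish's wall)
- board_center (a point): the smaller green circuit board, about 0.065 kg, lies flat on the bench left or right of the dish; its flat plate is 50 (x) x 70 (y) x 4 mm (z), with parts up to 14 mm on top; point: the plate's centre, 2 mm above its underside; z up. Grip the plate by its two long edges, across the 50 mm, fingertips close to the bench
- heat_sink: bystander: bare finned aluminium heat sink, 50 x 60 x 32 mm (x, y, z); origin: centre of its underside. It may lie left or right of the dish (the small board lies on the other side)
- large_board: bystander: the larger green circuit board, 80 x 110 x 14 mm, to the right, at the back; origin: centre of its underside
- screwdriver: bystander: black screwdriver, 230 mm long, lying left to right behind the dish and right of it; origin: centre of its underside
- meter: bystander: yellow hand meter, 145 x 74 x 48 mm, at the left in front of the laptop; origin: centre of its underside

How it is judged:
On the way, in this order (a step that is already met when the one before it is completed fails the run):
1. the lid is held by its tab and tilted at least 0.12 rad (7 degrees), tab edge up, its far edge still within 7 mm of its seated height and over the dish (contact force between the fingers and lid_tab above 0.5 N and angle between lid_knob's own z axis and vertical between 0.12 and 0.6 rad and z of lid_tab in the frame of dish above 0.055 m and z of lid_far in the frame of dish between 0.018 and 0.033 m and horizontal distance between lid_far and dish below 0.092 m), for 0.1 s.
2. the lid lies flat on the bench, clear of the dish (centres more than 0.155 m apart), let go (height (world z) of lid_knob between 0.02 and 0.034 m and angle between lid_knob's own z axis and vertical below 0.04 rad and horizontal distance between lid_knob and dish above 0.155 m and contact force between the fingers and anything else below 0.3 N), for 0.2 s.
3. the small board lies flat on the dish's floor, its centre within 34 mm of the dish's centre, let go (horizontal distance between board_center and dish below 0.034 m and z of board_center in the frame of dish between 0.003 and 0.011 m and angle between board_center's own z axis and vertical below 0.1 rad and contact force between the fingers and anything else below 0.3 N), for 0.2 s.
4. the lid, held by its knob, is down on the dish, within 6 mm of centre (horizontal distance between lid_knob and dish below 0.006 m and z of lid_knob in the frame of dish below 0.05 m and angle between lid_knob's own z axis and vertical below 0.03 rad and contact force between the fingers and lid_knob above 0.5 N), for 0.05 s.
At the end, for the whole second after the job is handed in: the small board lies flat (within 0.1 rad) on the dish's floor within 34 mm of its centre, the lid is seated on the dish, within 6 mm of centre, fully down (within 3 mm) and level (0.03 rad), and the fingers touch nothing (all of step 3 and horizontal distance between lid_knob and dish below 0.006 m and z of lid_knob in the frame of dish below 0.05 m and angle between lid_knob's own z axis and vertical below 0.03 rad).
It fails at once if a bystander (heat sink, larger board, screwdriver or meter) is moved more than 30 mm (distance of any of heat_sink, large_board, screwdriver, meter from where it was at the start of the episode above 0.03 m).
It also fails if it takes over 64 s, if anything falls off the work surface, if the arm or the gripper's body presses on something with over 40 N, if the wrist force passes 120 N, or if a joint passes its speed limit or range.

## Working session

There is one attempt and no reset: what is moved stays moved. The work goes in short steps, Python scripts to look and compute and a tool call to move; the robot and the scene stay as the last step left them, time stands still between calls to the robot, and variables do not carry over. Pictures are saved under pics/ and viewed, at most 10 in all, crops included, and the job is handed in when it is done.

Besides the shell and the picture viewer there is one more tool, called after "Call:" as a command line: name --argument value ..., lists and objects as JSON in quotes. jog_arm: Moves the arm, as the interface text tells. Its arguments: {"type":"object","properties":{"rows":{"type":"array","items":{"type":"array"}},"squeeze":{"type":"number"}},"required":["rows"]}

```bash
mkdir -p pics
cat > h.py <<'E'
from station import *
import numpy as np, cv2
from scipy.spatial.transform import Rotation as R
def unproj(p,px,z=None,zp=None):
    # px in pixels; zp: world plane height, or z: range
    K=p["K"];k1=p["k1"]
    d=np.array([(px[0]-K[0,2])/K[0,0],(px[1]-K[1,2])/K[1,1]])
    u=d.copy()
    for _ in range(20): u=d/(1+k1*(u@u))
    ray=np.array([u[0],-u[1],-1.])
    T=p["T"]
    if zp is not None:
        w=T[:3,:3]@ray; s=(zp-T[2,3])/w[2]
    else: s=z
    return T[:3,3]+T[:3,:3]@ray*s
def shot(name):
    o=get_obs(); p=camera(name)
    if name=="wrist":
        T=np.eye(4);T[:3,:3]=R.from_euler('xyz',o["eef_rot"]).as_matrix();T[:3,3]=o["ee_pos"]
        p["T"]=T@p["T_tool_cam"]
    else: p["T"]=np.array(p["world_from_camera"])
    return p
def pts(p):
    h,w=p["range_z"].shape
    r=p["range_z"]; K=p["K"]
    c,rr=np.meshgrid(np.arange(w),np.arange(h))
    d=np.stack([(c-K[0,2])/K[0,0],(rr-K[1,2])/K[1,1]],-1);u=d.copy()
    for _ in range(20): u=d/(1+p["k1"]*(u**2).sum(-1,keepdims=True))
    q=np.stack([u[...,0]*r,-u[...,1]*r,-r],-1)
    return q@p["T"][:3,:3].T+p["T"][:3,3]
def save(p,n): cv2.imwrite(f"pics/{n}.png",p["image"][:,:,::-1])
def find(p,l,zp,f=spot_point,n=2):
    h,w=p["range_z"].shape
    for d in f(l,p)[:n]:
        px=np.array(d["at"])*[w,h]
        print(l,round(d["p"],2),px.round(1),unproj(p,px,zp=zp).round(4))
E
python3 - <<'E'
from h import *
o=get_obs();print({k:np.round(v,3).tolist() for k,v in o.items()})
Z=dict(dish=0,lid_knob=.047,lid=.017,lid_tab=.047,lid_far=.026,board_center=.002,heat_sink=0,large_board=0,screwdriver=0,meter=0)
for n in("top","scene"):
    p=shot(n);save(p,n+"0")
    for k in (Z if n=="top" else ["lid_knob","lid_tab","board_center"]): find(p,k,Z[k])
E
```

```text
{'time_s': 0.0, 'qpos': [1.081, 0.3, 1.522, 0.0, 1.321, -0.067], 'joint_vel': [-0.0, -0.001, 0.002, -0.002, 0.001, -0.002], 'tau': [-0.0, -53.182, -35.274, 0.071, 0.024, -0.0], 'ee_pos': [0.226, 0.501, 0.205], 'eef_rot': [-3.14, -0.0, 2.719], 'force': [0.152, 0.985, 0.246], 'moment': [0.029, 0.017, -0.01], 'grip_force': 0.0, 'grip_width': 0.094}
lid_knob 0.62 [291.4 203.9] [ 0.5433 -0.0144  0.047 ]
lid 0.73 [289.7 206.6] [ 0.5403 -0.0095  0.017 ]
lid_tab 0.39 [297.4 224.3] [ 0.483  -0.0308  0.047 ]
lid_far 0.58 [282.5 178.7] [0.6246 0.0109 0.026 ]
board_center 0.91 [425.9 221. ] [ 0.4922 -0.4226  0.002 ]
heat_sink 0.92 [211.9 230. ] [0.4748 0.2273 0.    ]
large_board 0.61 [416.7 181.9] [ 0.6147 -0.4039  0.    ]
screwdriver 0.75 [335.4 171.2] [ 0.6523 -0.1531  0.    ]
meter 0.89 [145.7 225.9] [0.4899 0.4313 0.    ]
lid_knob 0.43 [283.2 205.7] [ 0.5414 -0.0015  0.047 ]
lid_knob 0.43 [304.3 202. ] [ 0.6095 -0.0102  0.047 ]
lid_tab 0.66 [301.2 204.5] [ 0.595  -0.0179  0.047 ]
lid_tab 0.43 [268.  214.8] [ 0.4809 -0.0245  0.047 ]
board_center 0.8 [337.4 320.5] [ 0.4941 -0.428   0.002 ]
```

View pics/top0.png

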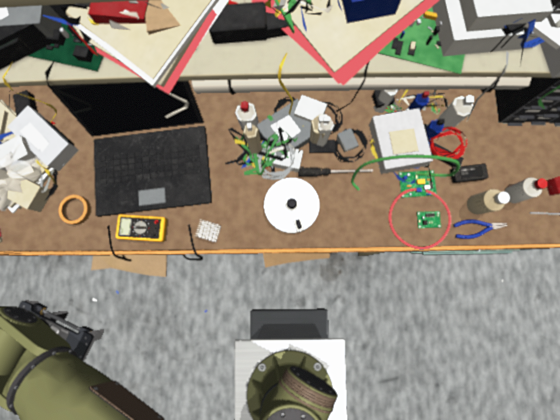

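Call:
jog_arm --rows '[[[-0.028, -0.028, -0.008], 7, 0.094], [[-0.028, -0.028, -0.008], 0, 0.094], [[-0.028, -0.028, -0.008], 0, 0.094], [[-0.028, -0.028, -0.008], 0, 0.094], [[-0.028, -0.028, -0.008], 0, 0.094], [[-0.028, -0.028, -0.008], 0, 0.094], [[-0.028, -0.028, -0.008], 0, 0.094], [[-0.028, -0.028, -0.008], 0, 0.094], [[-0.028, -0.028, -0.008], 0, 0.094], [[-0.028, -0.028, -0.008], 0, 0.094], [[-0.028, -0.028, -0.008], 0, 0.094], [[-0.028, -0.028, -0.008], 0, 0.094]]'

```text
time_s: 1.75
ee_pos: [0.3432, 0.0396, 0.3022]
eef_rot: [3.141, 0.001, 2.597]
force: [0.9, 1.1, 1.0]
grip_width: 0.0945
grip_force: 0.0
```

Call:
jog_arm --rows '[[[0, 0, 0], 7.1, 0.094], [[0, 0, 0], 7.1, 0.094], [[0, 0, 0], 7.1, 0.094], [[0, 0, 0], 7.1, 0.094], [[0, 0, 0], 7.1, 0.094], [[0, 0, 0], 7.1, 0.094], [[0, 0, 0], 7.1, 0.094], [[0, 0, 0], 7.1, 0.094], [[0, 0, 0], 7.1, 0.094], [[0, 0, 0], 7.1, 0.094], [[0, 0, 0], 7.1, 0.094], [[0, 0, 0], 7.1, 0.094]]'

```text
time_s: 2.75
ee_pos: [0.3434, 0.0415, 0.3015]
eef_rot: [3.141, -0.0, 1.103]
force: [0.9, 0.4, 0.2]
grip_width: 0.0942
grip_force: 0.0
```

Call:
jog_arm --rows '[[[0, 0, 0], 7.1, 0.094], [[0, 0, 0], 7.1, 0.094], [[0, 0, 0], 7.1, 0.094], [[0, 0, 0], 7.1, 0.094], [[0, 0, 0], 7.1, 0.094], [[0, 0, 0], 7.1, 0.094], [[0, 0, 0], 5.6, 0.094], [[0, 0, 0], 0, 0.094]]'

```text
time_s: 3.42
ee_pos: [0.3434, 0.0415, 0.3015]
eef_rot: [3.142, -0.0, 0.264]
force: [0.2, -0.3, -0.4]
grip_width: 0.0942
grip_force: 0.0
```

Call:
jog_arm --rows '[[[0.023, 0.022, 0], 0, 0.094], [[0.023, 0.022, 0], 0, 0.094], [[0.023, 0.022, 0], 0, 0.094], [[0.023, 0.022, 0], 0, 0.094], [[0, 0, 0], 0, 0.094], [[0, 0, 0], 0, 0.094]]'

```text
time_s: 3.92
ee_pos: [0.4559, -0.0195, 0.3006]
eef_rot: [-3.141, 0.002, 0.27]
force: [-0.7, 0.1, 0.3]
grip_width: 0.094
grip_force: 0.0
```

Run:
```python
from h import *
p=shot("wrist");save(p,"w1")
Z=dict(dish=0,lid_knob=.047,lid=.017,lid_tab=.047,lid_far=.026,screwdriver=0)
for k in Z: find(p,k,Z[k])
print(np.array(p["T_tool_cam"]).round(3))
P=pts(p);v=p["range_z"]>0
m=v&(P[...,2]>.056)&(P[...,2]<.072)&(abs(P[...,0]-.53)<.12)&(abs(P[...,1])<.1)
n,l,s,c=cv2.connectedComponentsWithStats(m.astype(np.uint8))
for i in range(1,n):
    if s[i,4]>30:
        q=P[l==i];r=cv2.minAreaRect((q[:,:2]*1000).astype(np.float32));print(s[i],q.mean(0).round(4),np.median(q[:,2]),r)
m=v&(P[...,2]>.024)&(P[...,2]<.036)&(abs(P[...,0]-.53)<.12)&(abs(P[...,1])<.12)
q=P[m];print("lid top",np.median(q[:,2]),cv2.minEnclosingCircle((q[:,:2]*1000).astype(np.float32)),q.min(0),q.max(0))
```

```text
lid_knob 0.8 [292.9  96.1] [ 0.541 -0.015  0.047]
lid 0.68 [292.5  93. ] [ 0.5446 -0.0149  0.017 ]
lid_tab 0.85 [294.6 151.8] [ 0.4816 -0.0343  0.047 ]
lid_far 0.64 [290.1  23.2] [0.617  0.0092 0.026 ]
screwdriver 0.98 [422.8  39.5] [ 0.6491 -0.1498  0.    ]
[[-0.001  0.957  0.289  0.085]
 [ 1.     0.001 -0.001 -0.001]
 [-0.001  0.289 -0.957 -0.181]
 [ 0.     0.     0.     1.   ]]
[267   0  37   6 126] [0.6291 0.0214 0.0607] 0.06074940723735975 ((629.0634765625, 19.083372116088867), (5.572643756866455, 37.02992248535156), 18.07614517211914)
[278  79  28  29 626] [ 0.5432 -0.012   0.0647] 0.06489071169423855 ((543.5361938476562, -12.074920654296875), (29.299715042114258, 29.0821475982666), 15.533031463623047)
[287 140  12  25 249] [ 0.4831 -0.0309  0.0646] 0.06491794844319693 ((482.5417785644531, -31.229778289794922), (26.11003875732422, 11.959716796875), 18.464187622070312)
lid top 0.031211266245489033 ((568.1716918945312, -36.419898986816406), 116.3470458984375) [ 0.461201   -0.11989188  0.02400102] [0.64999917 0.06975821 0.03594795]
```

View pics/w1.png

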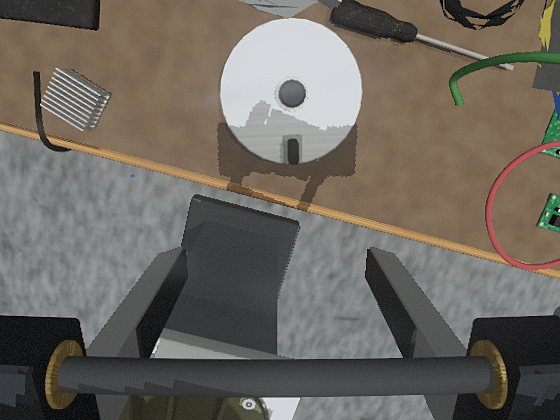

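Call:
jog_arm --rows '[[[0.0115, 0.0092, 0.03], 0, 0.04], [[0.0116, 0.0091, 0.03], 0, 0.04], [[0, 0, 0.04], -2.5, 0.04], [[0, 0, 0.04], 0, 0.04], [[0, 0, 0.04], 0, 0.04], [[0, 0, 0.03], 0, 0.04], [[0, 0, 0], 0, 0.04], [[0, 0, 0], 0, 0.04]]'

```text
time_s: 4.93
ee_pos: [0.4823, -0.0303, 0.0916]
eef_rot: [-3.141, 0.002, 0.312]
force: [0.1, -0.2, 0.4]
grip_width: 0.0442
grip_force: 0.0
```

Run:
```python
from h import *
o=get_obs();print(o["ee_pos"],o["eef_rot"])
p=shot("wrist");save(p,"w2")
for k,z in dict(lid_knob=.047,lid_tab=.047).items(): find(p,k,z)
P=pts(p);v=p["range_z"]>0
m=v&(P[...,2]>.056)&(P[...,2]<.072)&(abs(P[...,0]-.53)<.12)&(abs(P[...,1])<.1)
n,l,s,c=cv2.connectedComponentsWithStats(m.astype(np.uint8))
for i in range(1,n):
    if s[i,4]>30:
        q=P[l==i];r=cv2.minAreaRect((q[:,:2]*1000).astype(np.float32));print(s[i],q.mean(0).round(4),np.median(q[:,2]),r)
```

```text
[ 0.48229136 -0.03029118  0.09164538] [-3.14085630e+00  1.53664486e-03  3.12461893e-01]
lid_knob 0.8 [279.  130.7] [ 0.544  -0.0117  0.047 ]
lid_tab 0.55 [278.4 236.3] [ 0.4803 -0.032   0.047 ]
[ 253  107   53   54 2201] [ 0.5439 -0.0118  0.0647] 0.06494130915633908 ((543.465087890625, -12.117063522338867), (28.766357421875, 29.028427124023438), 2.8311526775360107)
[269 218  20  45 832] [ 0.4842 -0.0306  0.0644] 0.06489205538670298 ((482.8179931640625, -31.183263778686523), (25.870059967041016, 11.510848999023438), 17.785451889038086)
```

View pics/w2.png

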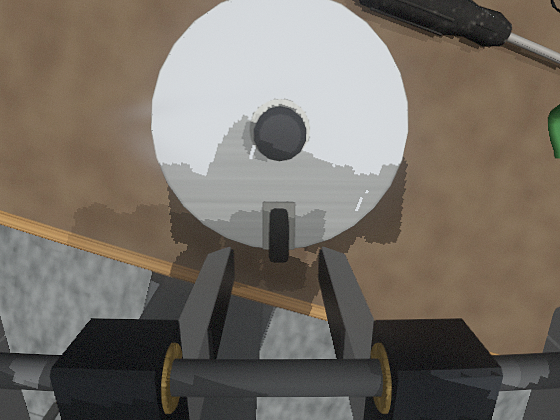

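Call:
jog_arm --rows '[[[0, 0.0007, 0.03], 0, 0.04], [[0, 0, 0.025], 0, 0.04], [[0, 0, 0], 0, 0.0], [[0, 0, 0], 0, 0.0], [[0, 0, 0], 0, 0.0], [[0, 0, 0], 0, 0.0], [[0, 0, 0], 0, 0.0], [[0, 0, 0], 0, 0.0]]' --squeeze 6

```text
time_s: 5.75
ee_pos: [0.4838, -0.0313, 0.0381]
eef_rot: [3.14, -0.002, 0.312]
force: [-1.1, -0.5, 9.7]
grip_width: 0.0119
grip_force: 6.0
```

Call:
jog_arm --rows '[[[0.001, 0, -0.004], 0, 0.0], [[0.001, 0, -0.004], 0, 0.0], [[0.001, 0, -0.004], 0, 0.0], [[0, 0, 0], 0, 0.0]]'

```text
time_s: 6.08
ee_pos: [0.4863, -0.0302, 0.0495]
eef_rot: [3.141, -0.001, 0.312]
force: [0.0, -0.7, -0.1]
grip_width: 0.0119
grip_force: 6.0
```

Run:
```python
from h import *
o=get_obs();print(o["ee_pos"],o["force"],o["moment"])
p=shot("wrist");save(p,"w3")
P=pts(p);v=p["range_z"]>0
m=v&(P[...,2]>.02)&(P[...,2]<.058)&(abs(P[...,0]-.5434)<.085)&(abs(P[...,1]+.012)<.085)
a=np.array([np.cos(.312),np.sin(.312)])
q=P[m];t=(q[:,:2]-[.5434,-.012])@a
k=(t>0.02)&(t<.065)
for i in range(5):
    c=np.polyfit(t[k],q[k,2],1);r=q[:,2]-np.polyval(c,t);k=(abs(r)<.002)&(t>-.04)
print(c,k.sum())
```

```text
[ 0.48626594 -0.03024286  0.04948237] [ 0.00541037 -0.68940467 -0.11112385] [-0.00318667  0.13840554 -0.01180537]
[-0.08349704  0.03745221] 58330
```

Call:
jog_arm --rows '[[[0.0012, 0, -0.004], 0, 0.0], [[0.0012, 0, -0.004], 0, 0.0], [[0.0012, 0, -0.004], 0, 0.0], [[0, 0, 0], 0, 0.0], [[0, 0, 0], 0, 0.0], [[0, 0, 0], 0, 0.0]]'

```text
time_s: 6.63
ee_pos: [0.4892, -0.0291, 0.0605]
eef_rot: [3.141, -0.0, 0.312]
force: [-0.2, -0.8, -0.3]
grip_width: 0.012
grip_force: 6.0
```

```bash
cat >> h.py <<'E'
def tilt(p,c0,yaw):
    P=pts(p);v=p["range_z"]>0
    d=P[...,:2]-c0
    m=v&(P[...,2]>.005)&((d**2).sum(-1)<.08**2)
    a=np.array([np.cos(yaw),np.sin(yaw)]);b=np.array([-a[1],a[0]])
    q=P[m];D=np.c_[d[m]@a,d[m]@b,np.ones(len(q))];k=(D[:,0]>.02)
    k&=abs(q[:,2]-np.median(q[k,2]))<.02
    for i in range(8):
        c=np.linalg.lstsq(D[k],q[k,2],rcond=None)[0];k=(abs(q[:,2]-D@c)<.002)&(D[:,0]>-.045)
    print("tilt slopes,height at c0",c.round(4),k.sum(),"far z top",(c[2]+.077*c[0]).round(4))
E
python3 - <<'E'
from h import *
o=get_obs();print(o["ee_pos"],o["force"],o["moment"])
tilt(shot("wrist"),[.5434,-.012],.312)
E
```

```text
[ 0.48920574 -0.02912019  0.06050187] [-0.23762758 -0.75395022 -0.26496542] [-0.00219937 -0.17203397 -0.01947828]
tilt slopes,height at c0 [-0.1647 -0.0013  0.0437] 57040 far z top 0.031
```

Call:
jog_arm --rows '[[[0, 0, 0], 0, 0.0], [[0, 0, 0], 0, 0.0], [[0, 0, 0], 0, 0.0], [[0, 0, -0.006], 0, 0.0], [[0, 0, -0.01], 0, 0.0], [[0, 0, -0.01], 0, 0.0], [[0, 0, -0.01], 0, 0.0], [[0, 0, -0.01], 0, 0.0], [[0, 0, -0.01], 0, 0.0], [[0, 0, -0.004], 0, 0.0], [[0, 0, 0], 0, 0.0]]' --squeeze 55

```text
time_s: 7.6
ee_pos: [0.4895, -0.0292, 0.1216]
eef_rot: [3.141, -0.002, 0.312]
force: [-0.1, -0.0, -0.7]
grip_width: 0.0111
grip_force: 55.0
```

Run:
```python
from h import *
o=get_obs();print(o["ee_pos"],o["force"],o["moment"])
p=shot("wrist");tilt(p,[.5434,-.012],.312)
```

```text
[ 0.48954365 -0.02917973  0.12164625] [-0.12337883 -0.04074179 -0.74959328] [-0.07873471  0.20824681 -0.03997683]
tilt slopes,height at c0 [-0.1652 -0.0015  0.1048] 57014 far z top 0.0921
```

Call:
jog_arm --rows '[[[-0.004, 0.01, 0], 0, 0.0], [[-0.007, 0.0185, 0], 0, 0.0], [[-0.008, 0.021, 0], 0, 0.0], [[-0.008, 0.021, 0], 0, 0.0], [[-0.008, 0.021, 0], 0, 0.0], [[-0.008, 0.021, 0], 0, 0.0], [[-0.008, 0.021, 0], 0, 0.0], [[-0.008, 0.021, 0], 0, 0.0], [[-0.007, 0.0185, 0], 0, 0.0], [[-0.004, 0.0105, 0], 0, 0.0], [[0, 0, 0], 0, 0.0]]'

```text
time_s: 8.57
ee_pos: [0.4782, -0.2272, 0.1198]
eef_rot: [-3.141, 0.001, 0.31]
force: [0.5, -0.4, -1.4]
grip_width: 0.0116
grip_force: 55.0
```

Call:
jog_arm --rows '[[[0, 0, 0.01], 0, 0.0], [[0, 0, 0.015], 0, 0.0], [[0, 0, 0.015], 0, 0.0], [[0, 0, 0.015], 0, 0.0], [[0, 0, 0.01], 0, 0.0], [[0, 0, 0.005], 0, 0.0], [[0, 0, 0], 0, 0.0], [[0, 0, 0], 0, 0.0]]'

```text
time_s: 9.23
ee_pos: [0.479, -0.225, 0.0506]
eef_rot: [3.142, -0.0, 0.312]
force: [0.6, -0.4, -2.0]
grip_width: 0.0116
grip_force: 55.0
```

Run:
```python
from h import *
o=get_obs();print(o["ee_pos"],o["force"],o["moment"])
p=shot("wrist");save(p,"w4");tilt(p,np.array(o["ee_pos"][:2])+[.057,.018],.312)
P=pts(p);m=(p["range_z"]>0)&(P[...,2]<.035)&(P[...,2]>.022)&(np.hypot(P[...,0]-.5434,P[...,1]+.012)<.085)
print(m.sum())
```

```text
[ 0.47898182 -0.22502335  0.05064038] [ 0.64234672 -0.40456839 -1.98515089] [-0.01888346  0.22920303  0.00615573]
tilt slopes,height at c0 [-0.1669 -0.001   0.0332] 56349 far z top 0.0203
1861
```

View pics/w4.png

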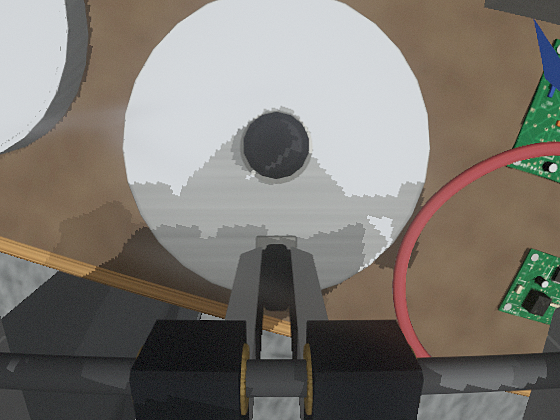

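Run:
```python
from h import *
p=shot("wrist");P=pts(p);im=p["image"].astype(int)
m=(im[...,0]>120)&(im[...,1]<90)&(im[...,2]<100)&(p["range_z"]>0)
c=np.array([.479,-.225])+np.array([.057,.018])
d=np.hypot(P[...,0]-c[0],P[...,1]-c[1])[m];q=P[m]
i=d.argsort()[:400];print(m.sum(),d[i[:5]],np.percentile(q[:,2],[5,50,95]),q[i[:200]].mean(0),q[i[:5]])
```

```text
2670 [0.03816227 0.03823251 0.03959292 0.04004528 0.04017541] [0.00617163 0.0121198  0.01570453] [ 0.51729018 -0.30367161  0.01738169] [[ 0.51971737 -0.24151427  0.16296731]
 [ 0.51965839 -0.2415641   0.16357744]
 [ 0.51877828 -0.24265126  0.16238373]
 [ 0.51848742 -0.24301296  0.16631216]
 [ 0.51844258 -0.24313586  0.16283347]]
```

Call:
jog_arm --rows '[[[0.0018, -0.0057, 0], 0, 0.0], [[0.0019, -0.0057, 0], 0, 0.0], [[0, 0, 0.003], 0, 0.0], [[0, 0, 0.002], 0, 0.0], [[0, 0, 0], 0, 0.0]]'

```text
time_s: 9.75
ee_pos: [0.4787, -0.2131, 0.045]
eef_rot: [-3.141, 0.0, 0.312]
force: [1.1, 0.8, -0.9]
grip_width: 0.0117
grip_force: 55.0
```

Call:
jog_arm --rows '[[[0, 0, 0], 0, 0.0], [[0, 0, 0], 0, 0.0], [[-0.0005, 0, 0.003], 0, 0.0], [[-0.0009, 0, 0.004], 0, 0.0], [[-0.0009, 0, 0.004], 0, 0.0], [[-0.0009, 0, 0.004], 0, 0.0], [[-0.0009, 0, 0.004], 0, 0.0], [[-0.0008, 0, 0.003], 0, 0.0], [[0, 0, 0], 0, 0.0], [[0, 0, 0], 0, 0.0]]' --squeeze 6

```text
time_s: 10.58
ee_pos: [0.474, -0.2147, 0.0232]
eef_rot: [-3.141, 0.0, 0.312]
force: [0.5, 0.1, -1.4]
grip_width: 0.0121
grip_force: 6.0
```

Run:
```python
from h import *
o=get_obs();print(o["ee_pos"],o["force"],o["moment"])
p=shot("wrist");tilt(p,np.array(o["ee_pos"][:2])+[.06,.019],.312)
```

```text
[ 0.4740303  -0.21471988  0.02322443] [ 0.48841098  0.07153492 -1.39306302] [-0.01795528  0.25045241  0.02092008]
tilt slopes,height at c0 [-0.0107 -0.0004  0.0151] 60314 far z top 0.0143
```

Call:
jog_arm --rows '[[[-0.0003, 0, 0.0015], 0, 0.0], [[0, 0, 0], 0, 0.0], [[0, 0, 0], 0, 0.04], [[0, 0, 0], 0, 0.04], [[0, 0, 0], 0, 0.04], [[0, 0, 0], 0, 0.04], [[0, 0, 0], 0, 0.04], [[0, 0, -0.03], 0, 0.04], [[0, 0, -0.04], 0, 0.04], [[0, 0, -0.04], 0, 0.094], [[0, 0, 0], 0, 0.094], [[0, 0, 0], 0, 0.094]]'

```text
time_s: 11.63
ee_pos: [0.4747, -0.2153, 0.1339]
eef_rot: [3.139, -0.003, 0.312]
force: [-0.4, 0.7, -1.0]
grip_width: 0.0568
grip_force: 0.0
```

```bash
cat >> h.py <<'E'
def blobs(p,c0,r,z0,z1,mn=100):
    P=pts(p);m=(p["range_z"]>0)&(P[...,2]>z0)&(P[...,2]<z1)&(np.hypot(P[...,0]-c0[0],P[...,1]-c0[1])<r)
    n,l,s,c=cv2.connectedComponentsWithStats(m.astype(np.uint8))
    for i in range(1,n):
        if s[i,4]>mn:
            q=P[l==i];r=cv2.minAreaRect((q[:,:2]*1000).astype(np.float32));print("blob",s[i,4],q.mean(0).round(4),np.median(q[:,2]).round(4),np.round(r[0],1),np.round(r[1],1),round(r[2],1))
E
python3 - <<'E'
from h import *
o=get_obs();print(o["ee_pos"],o["force"])
p=shot("wrist");tilt(p,[.534,-.196],.312)
find(p,"lid_knob",.03);find(p,"board_center",.002);find(p,"lid_tab",.03)
blobs(p,[.534,-.196],.09,.035,.06)
p=shot("top");find(p,"dish",0);find(p,"lid_knob",.03)
E
```

```text
[ 0.47468373 -0.21530772  0.13385725] [-0.3612774   0.7128976  -1.00739749]
tilt slopes,height at c0 [-0.0009 -0.001   0.0143] 26323 far z top 0.0142
lid_knob 0.65 [276.6 128.9] [ 0.5326 -0.197   0.03  ]
board_center 0.89 [502.1 246.8] [ 0.494  -0.4297  0.002 ]
lid_tab 0.68 [276.8 209.9] [ 0.4724 -0.2166  0.03  ]
blob 1338 [ 0.5334 -0.195   0.0477] 0.0479 [ 532.9 -195.2] [28.5 28.7] 67.5
blob 557 [ 0.4741 -0.2141  0.0471] 0.0478 [ 472.7 -214.6] [25.5 11.5] 18.0
dish 0.56 [289.7 207.3] [ 0.5409 -0.0096  0.    ]
lid_knob 0.63 [354.5 204.1] [ 0.5427 -0.2022  0.03  ]
```

Call:
jog_arm --rows '[[[-0.016, 0.031, -0.012], 0, 0.094], [[-0.016, 0.031, -0.012], 0, 0.094], [[-0.016, 0.031, -0.012], 0, 0.094], [[-0.016, 0.031, -0.012], 0, 0.094], [[-0.016, 0.031, -0.012], 0, 0.094], [[-0.016, 0.031, -0.012], 0, 0.094], [[0, 0, 0], 0, 0.094], [[0, 0, 0], 0, 0.094]]'

```text
time_s: 12.65
ee_pos: [0.439, -0.4226, 0.2033]
eef_rot: [-3.141, 0.0, 0.31]
force: [0.2, 0.0, -0.5]
grip_width: 0.0941
grip_force: 0.0
```

Run:
```python
from h import *
o=get_obs();print(o["ee_pos"],o["eef_rot"])
p=shot("wrist");save(p,"w5");find(p,"board_center",.002)
P=pts(p);hsv=cv2.cvtColor(p["image"],cv2.COLOR_RGB2HSV)
m=cv2.inRange(hsv,(35,60,30),(90,255,255))>0
m&=np.hypot(P[...,0]-.494,P[...,1]+.43)<.06
q=P[m];print(m.sum(),np.percentile(q[:,2],[5,50,95]),cv2.minAreaRect((q[:,:2]*1000).astype(np.float32)))
blobs(p,[.494,-.43],.055,.003,.03)
```

```text
[ 0.43896439 -0.4226253   0.20331055] [-3.14106694e+00  2.07390992e-04  3.09678465e-01]
board_center 0.66 [300.  129.2] [ 0.4954 -0.4294  0.002 ]
2829 [0.00358288 0.00503579 0.00758588] ((484.9634094238281, -434.8084411621094), (72.36582946777344, 83.24407958984375), 0.17025430500507355)
blob 3539 [ 0.4959 -0.4279  0.006 ] 0.0052 [ 495.6 -429.1] [52.  73.5] 1.8
```

View pics/w5.png

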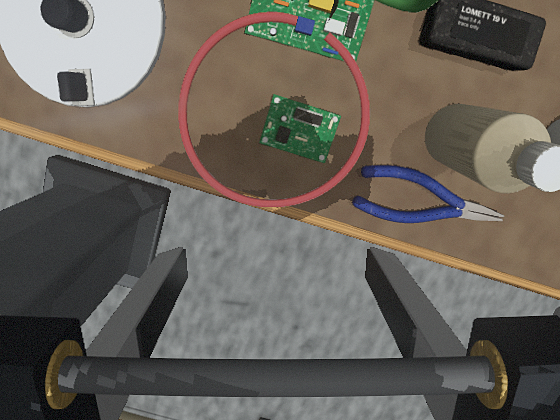

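Call:
jog_arm --rows '[[[0, 0, 0], -6.73, 0.066], [[0, 0, 0], -6.73, 0.066], [[0, 0, 0], -6.73, 0.066], [[0, 0, 0], -6.73, 0.066], [[0, 0, 0], -6.73, 0.066], [[0, 0, 0], -6.73, 0.066], [[0, 0, 0], -6.73, 0.066], [[0, 0, 0], -6.73, 0.066], [[0, 0, 0], -6.73, 0.066], [[0, 0, 0], -6.73, 0.066], [[0, 0, 0], -6.7, 0.066]]'

```text
time_s: 13.67
ee_pos: [0.4401, -0.4199, 0.2034]
eef_rot: [-3.141, -0.001, 1.611]
force: [0.3, -0.0, -0.2]
grip_width: 0.066
grip_force: 0.0
```

Call:
jog_arm --rows '[[[-0.004, 0.028, 0], 0, 0.066], [[-0.004, 0.028, 0], 0, 0.066], [[0, 0, 0.035], 0, 0.066], [[0, 0, 0.035], 0, 0.066], [[0, 0, 0], 0, 0.066], [[0, 0, 0], 0, 0.066]]'

```text
time_s: 14.17
ee_pos: [0.4956, -0.426, 0.1328]
eef_rot: [-3.139, -0.003, 1.605]
force: [0.0, -0.3, 1.2]
grip_width: 0.0664
grip_force: 0.0
```

Run:
```python
from h import *
o=get_obs();print(o["ee_pos"],o["eef_rot"],o["grip_width"])
p=shot("wrist");save(p,"w6");find(p,"board_center",.002)
blobs(p,[.494,-.43],.055,.003,.03)
P=pts(p);im=p["image"].astype(int)
m=(im[...,0]>110)&(im[...,1]<90)&(im[...,2]<100)&(p["range_z"]>0)&(P[...,2]<.04)
q=P[m]
for a in(-.435,-.43,-.42,-.41,-.40):
  k=abs(q[:,1]-a)<.003
  if k.any(): print(a,k.sum(),np.sort(q[k,0])[::max(1,k.sum()//8)].round(3),q[k,2].max())
```

```text
[ 0.49563717 -0.42599258  0.13283151] [-3.13888675e+00 -2.84963094e-03  1.60472172e+00] 0.06640911931698741
board_center 0.88 [277.3 199.6] [ 0.4966 -0.4273  0.002 ]
blob 4605 [ 0.4952 -0.4269  0.0061] 0.0053 [ 495.  -428.4] [50.5 70.4] 0.4
-0.435 17 [0.421 0.421 0.422 0.422 0.423 0.577 0.578 0.578 0.579] 0.006201253238695192
-0.43 11 [0.419 0.42  0.421 0.421 0.445 0.579 0.579 0.58  0.58  0.581 0.581] 0.006073433397140338
-0.42 3 [0.416 0.417 0.583] 0.006362410867205404
-0.41 5 [0.415 0.415 0.415 0.469 0.606] 0.01025659207804086
-0.4 2 [0.414 0.606] 0.011272079803619606
```

View pics/w6.png

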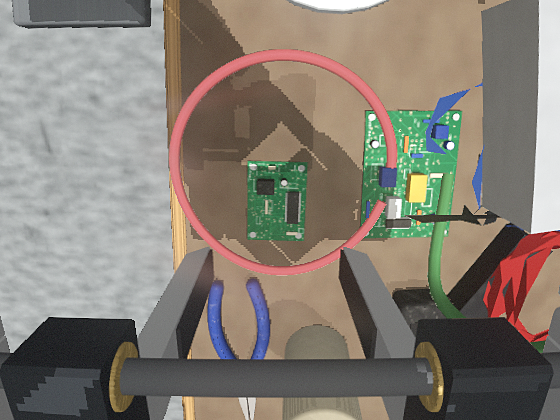

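Run:
```python
from h import *
for n in("scene","top","wrist"):
    p=shot(n);P=pts(p)
    d=np.array([.495,-.428])-P[...,:2]
    m=(p["range_z"]>0)&(abs(P[...,0]-.495)<.11)&(P[...,1]>-.6)&(P[...,1]<-.36)&(P[...,2]>.035)&(P[...,2]<.3)
    q=P[m];print(n,len(q))
    for y in np.arange(-.6,-.36,.02):
        k=abs(q[:,1]-y)<.01
        if k.any(): print(y.round(2),k.sum(),q[k].min(0).round(3),q[k].max(0).round(3))
```

```text
scene 3417
-0.6 323 [ 0.504 -0.6    0.035] [ 0.564 -0.59   0.156]
-0.58 402 [ 0.501 -0.59   0.035] [ 0.566 -0.57   0.157]
-0.56 95 [ 0.505 -0.57   0.037] [ 0.541 -0.552  0.155]
-0.46 654 [ 0.406 -0.465  0.233] [ 0.585 -0.45   0.279]
-0.44 1176 [ 0.405 -0.45   0.135] [ 0.583 -0.43   0.3  ]
-0.42 560 [ 0.404 -0.43   0.064] [ 0.604 -0.41   0.298]
-0.4 202 [ 0.405 -0.41   0.233] [ 0.584 -0.391  0.297]
-0.38 3 [ 0.567 -0.39   0.058] [ 0.597 -0.37   0.275]
top 647
-0.46 11 [ 0.576 -0.457  0.275] [ 0.586 -0.45   0.28 ]
-0.44 81 [ 0.532 -0.449  0.149] [ 0.586 -0.43   0.28 ]
-0.42 211 [ 0.529 -0.43   0.064] [ 0.605 -0.41   0.283]
-0.4 335 [ 0.509 -0.41   0.236] [ 0.585 -0.39   0.281]
-0.38 5 [ 0.6   -0.375  0.056] [ 0.605 -0.371  0.063]
wrist 51865
-0.58 64 [ 0.505 -0.579  0.074] [ 0.566 -0.57   0.102]
-0.56 2274 [ 0.506 -0.57   0.035] [ 0.567 -0.55   0.117]
-0.54 382 [ 0.527 -0.55   0.035] [ 0.551 -0.548  0.11 ]
-0.44 1157 [ 0.461 -0.438  0.139] [ 0.532 -0.43   0.236]
-0.42 11643 [ 0.423 -0.43   0.065] [ 0.605 -0.41   0.255]
-0.4 36153 [ 0.422 -0.41   0.235] [ 0.571 -0.391  0.261]
-0.38 71 [ 0.596 -0.374  0.058] [ 0.605 -0.37   0.063]
```

Call:
jog_arm --rows '[[[-0.0024, 0, 0.03], 0, 0.066], [[0, 0, 0.035], 0, 0.066], [[0, 0, 0.035], 0, 0.066], [[0, 0, 0.02], 0, 0.066], [[0, 0, 0.006], 0, 0.066], [[0, 0, 0], 0, 0.066], [[0, 0, 0], 0, 0.066]]'

```text
time_s: 15.0
ee_pos: [0.4966, -0.4306, 0.0099]
eef_rot: [3.14, 0.002, 1.603]
force: [0.5, 0.7, 0.6]
grip_width: 0.0661
grip_force: 0.0
```

Call:
jog_arm --rows '[[[0, 0, 0.003], 0, 0.066], [[0, 0, 0], 0, 0.066], [[0, 0, 0], 0, 0.066]]'

```text
time_s: 15.25
ee_pos: [0.4963, -0.4303, 0.0061]
eef_rot: [3.141, 0.001, 1.603]
force: [0.3, 0.3, 0.5]
grip_width: 0.0657
grip_force: 0.0
```

Run:
```python
from h import *
for i in range(4):
    o=get_obs();print(np.round(o["ee_pos"],4),np.round(o["force"],1)); p=shot("wrist")
blobs(p,[.494,-.43],.055,.003,.03)
```

```text
[ 0.4963 -0.4303  0.0061] [0.3 0.3 0.5]
[ 0.4962 -0.4302  0.0059] [ 0.1  0.7 -0.4]
[ 0.4961 -0.4301  0.0057] [-0.  -0.7 -0.2]
[ 0.4961 -0.4301  0.0055] [ 0.4 -0.8 -0.1]
blob 11450 [ 0.4956 -0.4255  0.0062] 0.0053 [ 495.6 -428.4] [50.4 70.8] 0.6
blob 709 [ 0.4599 -0.4249  0.02  ] 0.0205 [ 461.2 -427.2] [10.3 21.3] 37.2
blob 711 [ 0.5322 -0.4226  0.02  ] 0.0205 [ 531.1 -425. ] [21.3 10. ] 56.6
blob 189 [ 0.4815 -0.4826  0.0112] 0.0114 [ 481.  -482.1] [ 2.6 25.6] 76.1
```

Call:
jog_arm --rows '[[[0.001, 0, 0.0025], 0, 0.066], [[0, 0, 0], 0, 0.0], [[0, 0, 0], 0, 0.0], [[0, 0, 0], 0, 0.0], [[0, 0, 0], 0, 0.0], [[0, 0, 0], 0, 0.0], [[0, 0, 0], 0, 0.0]]' --squeeze 20

```text
time_s: 16.03
ee_pos: [0.4958, -0.4289, 0.0024]
eef_rot: [-3.142, -0.0, 1.604]
force: [0.4, 0.6, -0.5]
grip_width: 0.0491
grip_force: 20.0
```

Call:
jog_arm --rows '[[[0, 0, -0.006], 0, 0.0], [[0, 0, -0.012], 0, 0.0], [[0, 0, -0.015], 0, 0.0], [[0, 0, -0.015], 0, 0.0], [[0, 0, -0.02], 0, 0.0], [[0, 0, -0.02], 0, 0.0], [[0, 0, -0.02], 0, 0.0], [[0, 0, 0], 0, 0.0]]'

```text
time_s: 16.7
ee_pos: [0.4972, -0.4302, 0.1162]
eef_rot: [3.136, 0.005, 1.604]
force: [0.3, -1.8, -0.3]
grip_width: 0.049
grip_force: 20.0
```

Run:
```python
from h import *
o=get_obs();print(o["ee_pos"],o["force"])
p=shot("wrist");c=o["ee_pos"][:2]
P=pts(p);print("tcp z",o["ee_pos"][2]);blobs(p,c,.055,.085,.13)
```

```text
[ 0.49720468 -0.43018888  0.11617758] [ 0.29960005 -1.78217436 -0.2526242 ]
tcp z 0.11617757802578227
blob 12215 [ 0.4972 -0.4266  0.1203] 0.1192 [ 497.  -429.9] [72.2 71. ] 0.3
```

Call:
jog_arm --rows '[[[0.02, 0.005, -0.01], 0, 0.0], [[0.035, 0.007, -0.01], 0, 0.0], [[0.035, 0.007, -0.01], 0, 0.0], [[0.035, 0.007, -0.01], 0, 0.0], [[0.035, 0.007, -0.01], 0, 0.0], [[0.035, 0.007, -0.01], 0, 0.0], [[0.035, 0.007, -0.01], 0, 0.0], [[0.035, 0.007, -0.01], 0, 0.0], [[0.012, 0, 0], 0, 0.0], [[0, 0, 0], 0, 0.0], [[0, 0, 0], 0, 0.0], [[0, 0, 0], 0, 0.0]]'

```text
time_s: 17.75
ee_pos: [0.5404, -0.1513, 0.1896]
eef_rot: [-3.14, -0.0, 1.603]
force: [-0.8, 0.3, -0.1]
grip_width: 0.0491
grip_force: 20.0
```

```bash
cat >> h.py <<'E'
def dish(p,g=(.5434,-.012)):
    from scipy.optimize import least_squares
    P=pts(p);d=np.hypot(P[...,0]-g[0],P[...,1]-g[1])
    m=(p["range_z"]>0)&(abs(P[...,2]-.026)<.0035)&(d<.085)&(d>.062)
    q=P[m][:,:2]
    f=lambda v:np.hypot(q[:,0]-v[0],q[:,1]-v[1])-.073
    s=least_squares(f,g,loss="soft_l1",f_scale=.002)
    a=np.arctan2(q[:,1]-s.x[1],q[:,0]-s.x[0])
    print("dish",s.x.round(4),m.sum(),np.histogram(a,8,(-np.pi,np.pi))[0],np.std(f(s.x)).round(4))
    return s.x
E
python3 - <<'E'
from h import *
o=get_obs();print(o["ee_pos"],o["eef_rot"])
p=shot("wrist");save(p,"w7");find(p,"dish",0);dish(p)
p=shot("scene");dish(p);p=shot("top");dish(p)
E
```

```text
[ 0.54037661 -0.15126042  0.18960182] [-3.14035154e+00 -2.39123790e-04  1.60279189e+00]
dish 0.86 [281.8  34.5] [ 0.5412 -0.0119  0.    ]
dish [ 0.5433 -0.0118] 1634 [347 293 299 348 190   0   0 157] 0.0013
dish [ 0.5399 -0.0126] 180 [26 26 24 19 20 26 20 19] 0.002
dish [ 0.546 -0.014] 194 [23 29 25 29 21 21 22 24] 0.0012
```

View pics/w7.png

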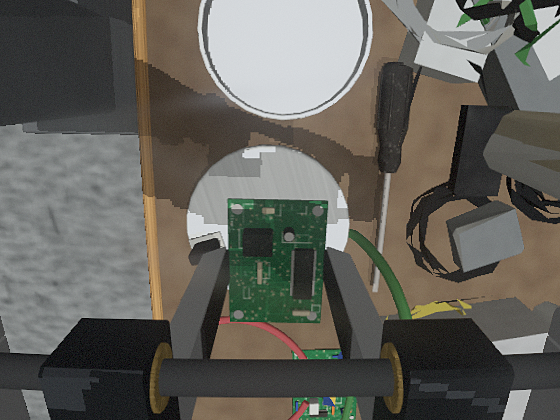

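Call:
jog_arm --rows '[[[0.025, 0.0015, 0], 0, 0.0], [[0.035, 0.002, 0], 0, 0.0], [[0.035, 0.002, 0.01], 0, 0.0], [[0.03, 0.001, 0.02], 0, 0.0], [[0.0143, 0.001, 0.03], 0, 0.0], [[0, 0, 0.03], 0, 0.0], [[0, 0, 0.03], 0, 0.0], [[0, 0, 0.02], 0, 0.0], [[0, 0, 0], 0, 0.0], [[0, 0, 0], 0, 0.0], [[0, 0, 0], 0, 0.0]]'

```text
time_s: 18.87
ee_pos: [0.5445, -0.0113, 0.0519]
eef_rot: [3.14, 0.0, 1.603]
force: [-0.8, 0.3, -0.4]
grip_width: 0.0491
grip_force: 20.0
```

Run:
```python
from h import *
for i in range(3):
    o=get_obs();print(np.round(o["ee_pos"],4),np.round(o["force"],1)); p=shot("wrist")
dish(p)
```

```text
[ 0.5445 -0.0113  0.0519] [-0.8  0.3 -0.4]
[ 0.5447 -0.0112  0.0521] [-0.1  0.2 -0.7]
[ 0.5446 -0.0111  0.0521] [ 0.2  0.6 -0.7]
dish [ 0.5434 -0.0116] 5134 [549 507 604 462 721 791 763 737] 0.0012
```

Call:
jog_arm --rows '[[[0, -0.001, 0.015], 0, 0.0], [[0, 0, 0.015], 0, 0.0], [[0, 0, 0.008], 0, 0.0], [[0, 0, 0.004], 0, 0.0], [[0, 0, 0], 0, 0.0], [[0, 0, 0], 0, 0.0], [[0, 0, 0], 0, 0.0], [[0, 0, 0], 0, 0.0]]'

```text
time_s: 19.68
ee_pos: [0.5431, -0.0109, 0.0092]
eef_rot: [3.14, 0.0, 1.604]
force: [0.3, 0.4, -2.1]
grip_width: 0.0488
grip_force: 20.0
```

Call:
jog_arm --rows '[[[0, 0, 0.001], 0, 0.0], [[0, 0, 0], 0, 0.0], [[0, 0, 0], 0, 0.068], [[0, 0, 0], 0, 0.068], [[0, 0, 0], 0, 0.068], [[0, 0, 0], 0, 0.068], [[0, 0, 0], 0, 0.068], [[0, 0, -0.03], 0, 0.068], [[0, 0, -0.04], 0, 0.068], [[-0.02, 0, -0.03], 0, 0.06], [[-0.04, 0, 0], 0, 0.06], [[0, 0, 0], 0, 0.06]]'

```text
time_s: 20.68
ee_pos: [0.5456, -0.0753, 0.1096]
eef_rot: [3.138, 0.002, 1.601]
force: [-0.4, -1.3, -0.4]
grip_width: 0.06
grip_force: 0.0
```

Run:
```python
from h import *
o=get_obs();print(o["ee_pos"],o["eef_rot"],o["force"],o["grip_width"])
p=shot("wrist");save(p,"w8");d=dish(p);find(p,"board_center",.007);blobs(p,d,.055,.007,.03);find(p,"lid_knob",.03)
P=pts(p);b=P[(np.hypot(*(P[...,:2]-d).transpose(2,0,1))<.06)&(p["range_z"]>0)][:,2];print(np.percentile(b,[2,10,30,50,70,90,99]).round(4))
```

```text
[ 0.54560006 -0.0753013   0.10956039] [3.13761486e+00 1.82704792e-03 1.60106526e+00] [-0.41023776 -1.28147236 -0.42579668] 0.06004767613630848
dish [ 0.5434 -0.0122] 4649 [542 515 507 539 599 663 673 611] 0.0013
board_center 0.67 [275.5 125.7] [ 0.5439 -0.0124  0.007 ]
blob 6652 [ 0.5428 -0.009   0.0109] 0.0102 [543.1 -10.4] [73.8 57.5] 89.4
lid_knob 0.78 [253.6 356.3] [ 0.5311 -0.199   0.03  ]
[0.0053 0.0061 0.0097 0.2216 0.2259 0.2319 0.2328]
```

View pics/w8.png

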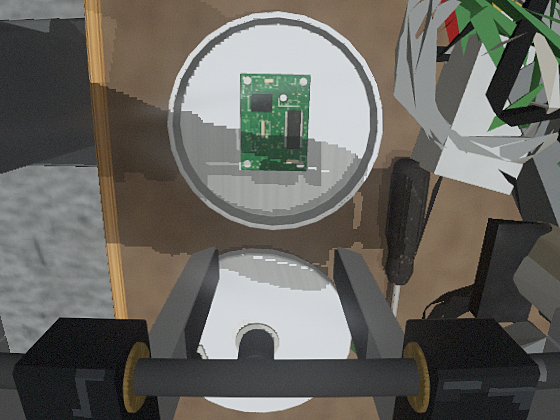

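Call:
jog_arm --rows '[[[-0.03, -0.003, 0], 0, 0.06], [[-0.037, -0.004, 0], 0, 0.06], [[-0.037, -0.004, 0], 0, 0.06], [[-0.037, -0.004, 0], 0, 0.06], [[-0.037, -0.003, 0], 0, 0.06], [[-0.007, 0, 0], 0, 0.06], [[0, 0, 0], 0, 0.06], [[0, 0, 0], 0, 0.06], [[0, 0, 0], 0, 0.06]]'

```text
time_s: 21.58
ee_pos: [0.533, -0.2545, 0.1071]
eef_rot: [-3.141, -0.001, 1.605]
force: [-0.5, -0.5, 0.2]
grip_width: 0.0599
grip_force: 0.0
```

```bash
cat >> h.py <<'E'
def knob(p,g,ztop):
    "circle fit of the knob's top face outline"
    P=pts(p);m=(p["range_z"]>0)&(abs(P[...,2]-ztop)<.004)&(np.hypot(P[...,0]-g[0],P[...,1]-g[1])<.024)
    q=(P[m][:,:2]*1000).astype(np.float32)
    h=cv2.convexHull(q)[:,0]
    (e,s,a)=cv2.fitEllipse(h);print("knob",m.sum(),np.round(e,1),np.round(s,1),cv2.minAreaRect(q),cv2.minEnclosingCircle(q))
E
python3 - <<'E'
from h import *
for i in range(2):
    o=get_obs();print(np.round(o["ee_pos"],4),o["eef_rot"].round(3)); p=shot("wrist")
    knob(p,[.533,-.195],.0475);find(p,"lid_knob",.03)
E
```

```text
[ 0.533  -0.2545  0.1071] [-3.141e+00 -1.000e-03  1.605e+00]
knob 1655 [ 532.8 -195.2] [29.  29.4] ((532.692138671875, -195.269287109375), (28.926023483276367, 28.737180709838867), 0.6071005463600159) ((532.8411254882812, -195.16201782226562), 14.88011360168457)
lid_knob 0.74 [279.6 134.9] [ 0.5336 -0.1955  0.03  ]
[ 0.5331 -0.2547  0.1074] [-3.141 -0.     1.605]
knob 1653 [ 532.8 -195.1] [29.1 29.6] ((532.7832641601562, -195.33631896972656), (28.686044692993164, 29.455184936523438), 81.55540466308594) ((532.8341064453125, -194.98629760742188), 14.982016563415527)
lid_knob 0.84 [281.7 135.4] [ 0.5351 -0.196   0.03  ]
```

Call:
jog_arm --rows '[[[0.02, 0.001, 0], 0, 0.06], [[0.025, 0.0007, 0], 0, 0.06], [[0.0145, 0, 0.02], 0, 0.06], [[0, 0, 0.03], 0, 0.06], [[0, 0, 0.02], 0, 0.06], [[0, 0, 0.01], 0, 0.06], [[0, 0, 0.005], 0, 0.06], [[0, 0, 0], 0, 0.06], [[0, 0, 0], 0, 0.06], [[0, 0, 0], 0, 0.06], [[0, 0, 0], 0, 0.06]]'

```text
time_s: 22.7
ee_pos: [0.533, -0.1971, 0.0235]
eef_rot: [3.14, 0.001, 1.603]
force: [1.2, -0.2, 0.8]
grip_width: 0.0601
grip_force: 0.0
```

Call:
jog_arm --rows '[[[0.0015, 0, 0.004], 0, 0.06], [[0, 0, 0], 0, 0.06], [[0, 0, 0], 0, 0.0], [[0, 0, 0], 0, 0.0], [[0, 0, 0], 0, 0.0], [[0, 0, 0], 0, 0.0], [[0, 0, 0], 0, 0.0], [[0, 0, 0], 0, 0.0], [[0, 0, 0], 0, 0.0]]' --squeeze 40

```text
time_s: 23.45
ee_pos: [0.5325, -0.1953, 0.0185]
eef_rot: [3.141, 0.0, 1.604]
force: [0.8, 0.0, 0.2]
grip_width: 0.0289
grip_force: 40.0
```

Call:
jog_arm --rows '[[[0, 0, -0.006], 0, 0.0], [[0, 0, -0.012], 0, 0.0], [[0, 0, -0.015], 0, 0.0], [[0, 0, -0.015], 0, 0.0], [[0, 0, -0.015], 0, 0.0], [[0, 0, -0.015], 0, 0.0], [[0, 0, -0.01], 0, 0.0], [[0, 0, 0], 0, 0.0], [[0, 0, 0], 0, 0.0]]'

```text
time_s: 24.2
ee_pos: [0.5325, -0.1953, 0.1068]
eef_rot: [3.141, 0.0, 1.604]
force: [-0.1, -0.5, -2.8]
grip_width: 0.029
grip_force: 40.0
```

```bash
cat >> h.py <<'E'
def lidplane(p,c0,zt):
    P=pts(p);d=P[...,:2]-c0;r=np.hypot(d[...,0],d[...,1])
    m=(p["range_z"]>0)&(r<.081)&(r>.02)&(abs(P[...,2]-zt)<.015)
    q=P[m];D=np.c_[d[m],np.ones(len(q))];k=np.ones(len(q),bool)
    for i in range(8):
        c=np.linalg.lstsq(D[k],q[k,2],rcond=None)[0];k=abs(q[:,2]-D@c)<.003
    print("lid slope x,y,height",c.round(4),k.sum(),"of",len(q))
E
python3 - <<'E'
from h import *
for i in range(3):
    o=get_obs();print(np.round(o["ee_pos"],4),np.round(o["force"],1),o["grip_width"]); p=shot("wrist")
    e=o["ee_pos"];lidplane(p,e[:2],e[2]-.005);knob(p,e[:2],e[2]+.029)
E
```

```text
[ 0.5325 -0.1953  0.1068] [-0.1 -0.5 -2.8] 0.02899942441535364
lid slope x,y,height [-0.001  -0.0029  0.1028] 45625 of 46496
knob 3276 [ 533.3 -193.8] [28.5 51.2] ((534.424560546875, -194.0974578857422), (42.57617950439453, 29.03410530090332), 14.96825122833252) ((532.1917724609375, -187.28602600097656), 21.91826820373535)
[ 0.5322 -0.1952  0.1061] [ 0.6  0.5 -1.7] 0.02923383921879092
lid slope x,y,height [-0.0022 -0.0023  0.102 ] 45562 of 46471
knob 3257 [ 532.8 -193.4] [29.5 50.8] ((529.9739990234375, -193.68907165527344), (29.836746215820312, 42.0750732421875), 76.3334732055664) ((532.037841796875, -187.72308349609375), 21.908447265625)
[ 0.532  -0.1951  0.1056] [-0.3  0.7 -1.9] 0.029287036022372
lid slope x,y,height [-0.0027 -0.0019  0.1016] 45566 of 46498
knob 3266 [ 531.9 -193.5] [29.2 50.7] ((529.8294067382812, -193.76341247558594), (29.13454246520996, 42.2691535949707), 77.4603500366211) ((531.7999267578125, -187.36111450195312), 21.93751335144043)
```

Call:
jog_arm --rows '[[[0.015, 0.0014, 0], 0, 0.0], [[0.03, 0.003, 0], 0, 0.0], [[0.03, 0.003, 0], 0, 0.0], [[0.03, 0.003, 0], 0, 0.0], [[0.03, 0.003, 0], 0, 0.0], [[0.03, 0.003, 0], 0, 0.0], [[0.0177, 0.001, 0], 0, 0.0], [[0, 0, 0.015], 0, 0.0], [[0, 0, 0.015], 0, 0.0], [[0, 0, 0], 0, 0.0], [[0, 0, 0], 0, 0.0], [[0, 0, 0], 0, 0.0]]'

```text
time_s: 25.35
ee_pos: [0.544, -0.0123, 0.0768]
eef_rot: [3.142, -0.0, 1.603]
force: [0.4, 1.4, -2.3]
grip_width: 0.0292
grip_force: 40.0
```

Run:
```python
from h import *
for i in range(5):
    o=get_obs();print(np.round(o["ee_pos"],4),np.round(o["eef_rot"],3)); p=shot("wrist")
e=o["ee_pos"];lidplane(p,e[:2],e[2]-.005)
```

```text
[ 0.544  -0.0123  0.0768] [ 3.142 -0.     1.603]
[ 0.5442 -0.0124  0.0771] [3.141 0.    1.603]
[ 0.5442 -0.0124  0.0772] [3.141 0.    1.603]
[ 0.5442 -0.0124  0.0771] [3.141 0.    1.603]
[ 0.5441 -0.0123  0.0771] [3.141 0.    1.603]
lid slope x,y,height [-0.0009 -0.0027  0.073 ] 45571 of 46490
```

Call:
jog_arm --rows '[[[0.0004, -0.0006, 0.01], 0, 0.0], [[0, 0, 0.01], 0, 0.0], [[0, 0, 0.006], 0, 0.0], [[0, 0, 0.004], 0, 0.0], [[0, 0, 0.003], 0, 0.0], [[0, 0, 0.003], 0, 0.0], [[0, 0, 0.002], 0, 0.0], [[0, 0, 0.002], 0, 0.0], [[0, 0, 0], 0, 0.0], [[0, 0, 0], 0, 0.0], [[0, 0, 0], 0, 0.0]]'

```text
time_s: 26.52
ee_pos: [0.5434, -0.0118, 0.0367]
eef_rot: [3.141, 0.0, 1.604]
force: [0.5, 0.1, -1.1]
grip_width: 0.029
grip_force: 40.0
```

Call:
jog_arm --rows '[[[0, 0, 0.001], 0, 0.0], [[0, 0, 0.001], 0, 0.0], [[0, 0, 0], 0, 0.0], [[0, 0, 0], 0, 0.0], [[0, 0, 0], 0, 0.0]]'

```text
time_s: 26.93
ee_pos: [0.5435, -0.0118, 0.0354]
eef_rot: [3.141, 0.0, 1.604]
force: [-5.6, 0.2, 10.0]
grip_width: 0.0294
grip_force: 40.0
```

Run:
```python
from h import *
for i in range(2):
    o=get_obs();print(np.round(o["ee_pos"],4),np.round(o["force"],1)); p=shot("wrist")
e=o["ee_pos"];lidplane(p,e[:2],e[2]-.005)
```

```text
[ 0.5435 -0.0118  0.0354] [-5.6  0.2 10. ]
[ 0.5435 -0.0117  0.0354] [-4.8  0.5  9.8]
lid slope x,y,height [-0.0018 -0.0026  0.0314] 45577 of 46573
```

Call:
jog_arm --rows '[[[0, 0, 0], 0, 0.06], [[0, 0, 0], 0, 0.06], [[0, 0, 0], 0, 0.06], [[0, 0, 0], 0, 0.06], [[0, 0, 0], 0, 0.06], [[0, 0, -0.03], 0, 0.06], [[0, 0, -0.03], 0, 0.06], [[-0.02, 0, -0.03], 0, 0.06], [[-0.03, 0, 0], 0, 0.06], [[0, 0, 0], 0, 0.06], [[0, 0, 0], 0, 0.06]]'

```text
time_s: 27.95
ee_pos: [0.5448, -0.0626, 0.1244]
eef_rot: [3.142, -0.0, 1.602]
force: [0.2, 0.1, -0.1]
grip_width: 0.0602
grip_force: 0.0
```

Run:
```python
from h import *
o=get_obs();print(np.round(o["ee_pos"],4),o["force"]); p=shot("wrist")
lidplane(p,[.5434,-.012],.031);knob(p,[.5434,-.012],.0645)
```

```text
[ 0.5448 -0.0626  0.1244] [ 0.21146778  0.08089037 -0.05395018]
lid slope x,y,height [-0.0015 -0.0012  0.0313] 35280 of 35637
knob 1632 [543.2 -11.5] [29.3 29.6] ((543.2882080078125, -11.491643905639648), (29.099925994873047, 29.577058792114258), 30.821378707885742) ((543.2598266601562, -11.498069763183594), 14.93970775604248)
```

```bash
python3 -c "
from station import *
print(hand_in())"
```

```text
the job is handed in; nothing more can be done
None
```

The job is handed in at about 28 s of the 64 s allowed: the board lies flat near the middle of the dish, and the lid is back on, level, fully down and within about 1 mm of centre by camera. The judge's result was not shown.

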